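# Power up the imaging rig: three keys in order

## Task

Switch on the imaging rig from its four small switch boxes on the desk: with the fingertips press down, lightly and in this order, the round key, then the long bar key, then the square key, each one nearly to its stop so that it stays down. Leave the plus-shaped key up, do not lift, tip or push the boxes about, and leave the bottle, the canister and the dish where they are.

Things in the scene. Friction and masses are not known exactly. Their poses are not given: they have to be found in the camera images.
- key_round (a joint): How far the round key is pushed down, in m: 0 fully up, 0.012 at its hard stop; it starts within 0.0015 of fully up. It slides straight down with about 3 N of even friction (no spring) and stays where it is left; 0.007 or more counts as down. It is to be pressed.
- key_round_top (a point): Centre of the flat top face of the round key: a round disc key, 34 mm across, black. Fully up, the top stands 50 mm above the desk (16 mm above its box); at the stop 38 mm (4 mm above the box). Its x and y axes are those of its box, z up.
- box_round: Loose grey plastic switch box with the round key in the middle of its top; 76 x 76 mm, 34 mm high, about 0.6 kg, otherwise like the other three, a cable stub on its +x side. Origin at the centre of its underside, z up. Pressing on box or key with more than 30 N is too hard.
- key_bar (a joint): How far the bar key is pushed down, in m: 0 fully up, 0.012 at its hard stop; it starts within 0.0015 of fully up. It slides straight down with about 3 N of even friction (no spring) and stays where it is left; 0.007 or more counts as down. It is to be pressed.
- key_bar_top (a point): Centre of the flat top face of the bar key: a long narrow bar key, 60 mm along its y and 20 mm along its x, black. Fully up, the top stands 50 mm above the desk (16 mm above its box); at the stop 38 mm (4 mm above the box). Its x and y axes are those of its box, z up.
- box_bar: Loose grey plastic switch box with the bar key in the middle of its top; 76 x 76 mm, 34 mm high, about 0.6 kg, otherwise like the other three, a cable stub on its +x side. Origin at the centre of its underside, z up. Pressing on box or key with more than 30 N is too hard.
- key_square (a joint): How far the square key is pushed down, in m: 0 fully up, 0.012 at its hard stop; it starts within 0.0015 of fully up. It slides straight down with about 3 N of even friction (no spring) and stays where it is left; 0.007 or more counts as down. It is to be pressed.
- key_square_top (a point): Centre of the flat top face of the square key: a square key, 31 x 31 mm, black. Fully up, the top stands 50 mm above the desk (16 mm above its box); at the stop 38 mm (4 mm above the box). Its x and y axes are those of its box, z up.
- box_square: Loose grey plastic switch box with the square key in the middle of its top; 76 x 76 mm, 34 mm high, about 0.6 kg, otherwise like the other three, a cable stub on its +x side. Origin at the centre of its underside, z up. Pressing on box or key with more than 30 N is too hard.
- key_cross (a joint): How far the cross key is pushed down, in m: 0 fully up, 0.012 at its hard stop; it starts within 0.0015 of fully up. It slides straight down with about 3 N of even friction (no spring) and stays where it is left; 0.007 or more counts as down. It must stay up.
- key_cross_top (a point): Centre of the flat top face of the cross key: a plus-shaped key, both arms 48 mm long and 14 mm wide, black. Fully up, the top stands 50 mm above the desk (16 mm above its box); at the stop 38 mm (4 mm above the box). Its x and y axes are those of its box, z up.
- box_cross: Loose grey plastic switch box with the cross key in the middle of its top; 76 x 76 mm, 34 mm high, about 0.6 kg, otherwise like the other three, a cable stub on its +x side. Origin at the centre of its underside, z up. Pressing on box or key with more than 30 N is too hard.
- oil_bottle: Bystander: small bottle with black cap, 36 mm across, 82 mm high, loose and light; origin at the centre of its underside, z up. Stands beyond the boxes.
- objective_can: Bystander: white canister with a black screw cap, 40 mm across, 67 mm high, loose; origin at the centre of its underside, z up. Stands beyond the boxes.
- dish: Bystander: small clear lidded dish, 38 mm across, 11 mm high, loose and light; origin at the centre of its underside, z up. Lies on the robot's side of the boxes.
Mind the look-alikes: they are no part of the job. Leave any yellow look-alike of the box_bar alone.

How it is judged:
On the way, in this order (a step that is already met when the one before it is completed fails the run):
1. the round key is pushed down (value of joint key_round above 0.007 m), for 0.1 s.
2. the bar key is pushed down (value of joint key_bar above 0.007 m), for 0.1 s.
3. the square key is pushed down (value of joint key_square above 0.007 m), for 0.1 s.
At the end, for the whole second after the job is handed in: Round, bar and square keys at least 7 mm down (of 12), plus-shaped key less than 4 mm down; all boxes upright on the desk within 30 mm of where they began and at rest; bottle, canister and dish upright within 30 mm of where they began (value of joint each of key_round, key_bar, key_square above 0.007 m and value of joint key_cross below 0.004 m and distance of each of box_round, box_bar, box_square, box_cross, oil_bottle, objective_can, dish from where it was at the start of the episode below 0.03 m and height (world z) of each of box_round, box_bar, box_square, box_cross below 0.008 m and angle between each of box_round, box_bar, box_square, box_cross's own z axis and vertical below 0.1 rad and linear speed of each of box_round, box_bar, box_square, box_cross below 0.02 m/s and angle between each of oil_bottle, objective_can, dish's own z axis and vertical below 0.2 rad); the robot touches nothing.
It fails at once if a key is pressed out of order (bar before round is down, or square before both are down) ((value of joint key_bar above 0.004 m and value of joint key_round below 0.007 m) or (value of joint key_square above 0.004 m and value of joint any of key_round, key_bar below 0.007 m)).
It fails at once if the cross key is pressed (value of joint key_cross above 0.004 m).
It fails at once if a switch box or its key is pressed harder than 30 N (contact force between any of the fingers, the arm and box_round above 30 N or contact force between any of the fingers, the arm and box_bar above 30 N or contact force between any of the fingers, the arm and box_square above 30 N or contact force between any of the fingers, the arm and box_cross above 30 N).
It fails at once if a switch box is lifted, tipped, or shifted more than 30 mm (distance of any of box_round, box_bar, box_square, box_cross from where it was at the start of the episode above 0.03 m or angle between any of box_round, box_bar, box_square, box_cross's own z axis and vertical above 0.15 rad or height (world z) of any of box_round, box_bar, box_square, box_cross above 0.008 m).
It fails at once if the bottle, canister or dish is shifted more than 30 mm, lifted or tipped (distance of any of oil_bottle, objective_can, dish from where it was at the start of the episode above 0.03 m or angle between any of oil_bottle, objective_can, dish's own z axis and vertical above 0.25 rad or height (world z) of any of oil_bottle, objective_can, dish above 0.01 m).
It also fails if it takes over 43 s, if anything falls off the work surface, if the arm or the gripper's body presses on something with over 40 N, if the wrist force passes 120 N, or if a joint passes its speed limit or range.

## Robot

A 6-joint arm with a two-finger parallel gripper is mounted at the origin on a cart in front of the work surface, level with it; the furniture and walls round the work are solid. World frame = base frame: x ahead of the robot, y to its left, z up, the work surface at z = 0. Lengths are in m, angles in rad, forces in N, time in s.
With the tool pointing down it reaches from about 0.375 to 0.825 m from the base axis. Payload 5.5 kg.
Tool frame: the origin (TCP) lies midway between the tips of the shut fingers; the grasp point (between the pads) lies 19 mm behind it; z points along the fingers, y is the line along which they close (so a half turn about z gives the same grasp; the last joint's range is limited). The gripper opens to 85 mm and grips with 20 to 120 N. Pads are 22 mm wide; open, the fingers measure 114 mm over their backs; the gripper's body (76 mm by 85 mm) begins 54 mm behind the grasp point. The pads swing forward as they close: fully open they stand 13 mm farther back than shut.
Start: joints at [-1.281, 0.314, -0.047, 1.21, 0, 1.571], TCP at [0.171, -0.575, 0.231] pointing down, gripper open.
Joint ranges: [-2.67, 2.67], [-0.69, 1.73], [-1.03, 1.25], [-2.08, 2.16], [-1.42, 1.45], [-3.14, 3.14]. Speed limits (rad/s): [2.39, 2.39, 3.01, 3.14, 3.14, 3.14].

## Interface

Orientations are given as a 3x3 rotation matrix whose columns are the frame's x, y, z axes.
In Python, from cell import get_obs, snapshot, close_job gives the robot as it stands.
- The arm moves only by the tool send_rows, never from a script. Its argument "deltas" is one flat list of numbers, 7 for each row, row after row: the shift along the tool's x, y, z in mm, then the turn, a rotation vector about the tool's x, y, z in rad, then the opening, from -1 (shut) to 1 (fully open), so that 0 is half open. A call has 1 to 20 rows; each row shifts and turns the commanded pose from where the row before left it, along the tool's axes as they then stand; what a row does not reach is not made up. A row lasts 1/10 s, in which the tool goes at most 50 mm and 8.59 degrees, less where a joint would pass 70% of its speed; a pose out of reach is approached as far as the arm can. A call is refused whole if a number of a shift passes 50 or a number of a turn 0.15, either way. A call with a gripper value outside its range is refused whole. The fingers move at their own pace and stop on an object; "squeeze" is the grip in N (left out, the last holds). Time passes only in rows, so rows that do not move let the fingers close. It gives the time, the measured TCP pose, the force, the opening and the grip force at its end, in the units of the state.
- get_obs(): the state, without advancing time (a new reading comes with each control period).
- snapshot(name): name is "scene" or "top"; returns a dict with "frame" (480x640x3 uint8, red, green, blue), "fx", "fy", "cx", "cy" (pixels), "k1" (the pictures are not rectified: a ray, as slopes to the right and down, at radius r is drawn at 1 + k1 r^2 times it, then the intrinsics apply), "extrinsics" (4x4, takes a point from world to camera coordinates). Camera axes: x right, y up, looking along -z (the intrinsics and any distortion apply to the point x, -y, -z); pixel columns grow to the right and rows downward; lengths in m; the calibration is good to about 2 mm. A picture is of the moment at which its call begins. There is no depth.
- close_job(): hands the job in; it is judged then, once.
The state is a dict: "time_s": time; "joint_pos": joint angles; "joint_vel": joint speeds; "effort": joint torques, N m; "tcp_pos": TCP position; "tcp_rot": TCP orientation; "contact_force": force on the tool from outside, world axes, zero at the start; "ft_torque": the same for the moment, N m; "opening": finger opening in m; "grip_force": force on a finger pad.
Only numpy, scipy, OpenCV 4.12 (cv2) and the standard library are available. Lean on these libraries where they do the work, as an engineer would, in place of code of your own. Each camera call takes 0.05 s, during which the arm holds its last target. There are 200 camera calls.

## Working session

There is one attempt and no reset: what is moved stays moved. The work goes in short steps, Python scripts to look and compute and a tool call to move; the robot and the scene stay as the last step left them, time stands still between calls to the robot, and variables do not carry over. Pictures are saved under pics/ and viewed, at most 10 in all, crops included, and the job is handed in when it is done.

Besides the shell and the picture viewer there is one more tool, called after "Emit:" in YAML: its name, and indented under it one key for each argument. send_rows: Moves the arm, as the interface text tells. Its arguments: {"type":"object","properties":{"deltas":{"type":"array","items":{"type":"number"}},"squeeze":{"type":"number"}},"required":["deltas"]}

```bash
mkdir -p pics
cat > h.py <<'E'
import numpy as np, cv2
from cell import get_obs, snapshot, close_job
def snap(n,f):
    s=snapshot(n); cv2.imwrite(f"pics/{f}.png",s["frame"][:,:,::-1]); np.save(f"pics/{f}.npy",s,allow_pickle=True); return s
def load(f): return np.load(f"pics/{f}.npy",allow_pickle=True).item()
def ray(s,u,v):
    K=np.array([[s["fx"],0,s["cx"]],[0,s["fy"],s["cy"]],[0,0,1]])
    p=cv2.undistortPoints(np.array([[[u,v]]],float),K,np.array([s["k1"],0,0,0,0.]))[0,0]
    E=np.array(s["extrinsics"]); R=E[:3,:3]
    return -R.T@E[:3,3], R.T@np.array([p[0],-p[1],-1])
def onz(s,u,v,z):
    o,d=ray(s,u,v); return o+d*(z-o[2])/d[2]
E
python3 - <<'E'
from h import *
for n in("scene","top"):
    s=snap(n,n+"0"); print(n,s["fx"],s["k1"],ray(s,320,240))
o=get_obs();print(o["tcp_pos"],o["tcp_rot"],o["time_s"],o["opening"],o["contact_force"])
E
```

```text
scene 497.70072761265214 -0.08825903923229945 (array([0.08364067, 0.58632102, 0.65950114]), array([ 0.51996367, -0.47456212, -0.71071175]))
top 562.5426363560505 0.04420057116277393 (array([0.45622333, 0.1547851 , 1.09728602]), array([ 0.04760501,  0.02684974, -0.99863673]))
[ 0.17130116 -0.57448979  0.2305203 ] [[ 9.58304266e-01  2.85749457e-01 -4.25847296e-04]
 [ 2.85749773e-01 -9.58303122e-01  1.48121979e-03]
 [ 1.51669565e-05 -1.54114501e-03 -9.99998812e-01]] 0.1 0.08523593773336148 [0.10084431 1.21079871 0.13109313]
```

View pics/scene0.png

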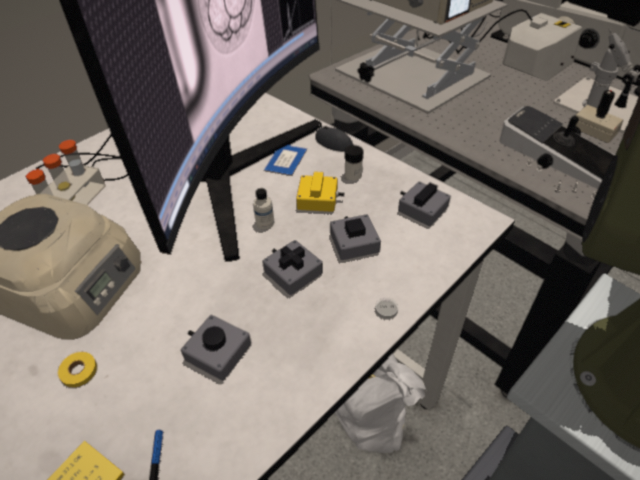

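View pics/top0.png

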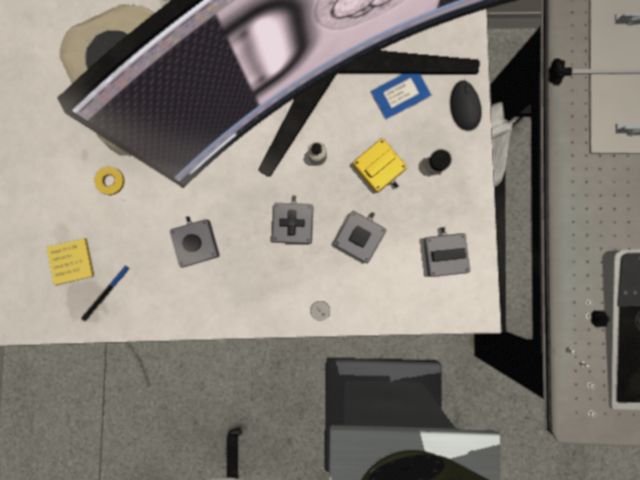

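Run:
```python
from h import *
t=load("top0"); s=load("scene0")
# dark key mask: centroid of dark blob near seeds
def blob(img,seed,r=22,th=52):
    g=cv2.cvtColor(img["frame"],cv2.COLOR_RGB2GRAY); u,v=seed
    w=g[v-r:v+r,u-r:u+r]; m=(w<th).astype(np.uint8)
    n,l,st,c=cv2.connectedComponentsWithStats(m)
    k=l[r,r]
    if k==0: return None
    cs=cv2.findContours((l==k).astype(np.uint8),0,2)[0][0]
    return c[k]+[u-r,v-r], st[k], cv2.minAreaRect(cs)
for n,a,b in [("round",(192,242),(214,338)),("bar",(446,255),(426,195)),("square",(359,237),(355,229)),("cross",(292,222),(292,258))]:
    A=blob(t,a); B=blob(s,b); print(n)
    for q,im in((A,t),(B,s)):
        if q is not None: print("  ",q[0].round(1),q[1],onz(im,*q[0],0.049).round(4), np.round(q[2][2]))
for n,p in [("bottle",(316,150)),("can",(440,160)),("dish",(320,310))]: print(n,onz(t,*p,{"bottle":.08,"can":.067,"dish":.011}[n]).round(3))
for p in [(183,185),(265,172),(300,90),(250,137)]: print("mon z0.25/0",onz(t,*p,.25).round(3),onz(t,*p,0).round(3))
c=t["frame"][190:290,150:490]; cv2.imwrite("pics/crop.png",cv2.resize(c,(800,235),interpolation=cv2.INTER_CUBIC)[:,:,::-1])
```

```text
round
   [213.5 338.4] [ 11  11  23  24 439] [0.4932 0.4275 0.049 ] 90.0
bar
   [424.7 194.9] [ 10  11  23  23 278] [ 0.4779 -0.0462  0.049 ] 45.0
square
   [354.4 227.8] [ 12  12  20  19 299] [0.5096 0.1144 0.049 ] 76.0
cross
   [291.5 257.8] [  9  11  26  23 452] [0.5334 0.2412 0.049 ] 90.0
bottle [0.669 0.192 0.08 ]
can [ 0.655 -0.035  0.067]
dish [0.374 0.182 0.011]
mon z0.25/0 [0.578 0.388 0.25 ] [0.613 0.457 0.   ]
mon z0.25/0 [0.599 0.263 0.25 ] [ 0.641  0.295 -0.   ]
mon z0.25/0 [0.726 0.212 0.25 ] [0.806 0.229 0.   ]
mon z0.25/0 [0.653 0.287 0.25 ] [0.711 0.326 0.   ]
```

View pics/crop.png

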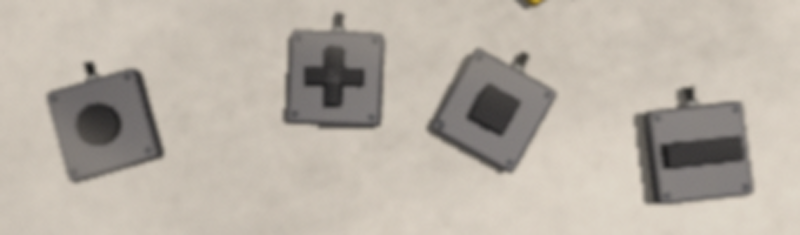

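The crop shows, in top-image pixels, the round key at (191.6,243), the plus key at (292,222), the square key at (360,237) and the bar key at (449,254.5). The yellow bar box at (379,165) is the look-alike and stays untouched. The bottle is at (316,150), the can at (440,160) and the dish at (320,310).

Run:
```python
from h import *
t=load("top0")
for n,p in [("round",(191.6,243)),("bar",(448.8,254.6)),("square",(360,236.7)),("cross",(291.9,222.3))]:
    x=onz(t,*p,.049); print(n,x.round(4),"r",np.hypot(*x[:2]).round(3))
# monitor lower-left corner & stand: triangulate corner top(183,185) with scene (168,250)
s=load("scene0")
o1,d1=ray(t,183,185);o2,d2=ray(s,168,250)
k=np.linalg.lstsq(np.c_[d1,-d2],o2-o1,rcond=None)[0];print("corner",o1+d1*k[0],o2+d2*k[1])
o1,d1=ray(t,490,0);
o=get_obs();R=o["tcp_rot"];print(R.T@(np.array([.478,-.051,.2])-o["tcp_pos"])*1000)
```

```text
round [0.4971 0.4237 0.049 ] r 0.653
bar [ 0.4827 -0.0551  0.049 ] r 0.486
square [0.5134 0.1086 0.049 ] r 0.525
cross [0.5386 0.2361 0.049 ] r 0.588
corner [0.59161358 0.41481283 0.15222557] [0.5919294  0.4152558  0.15239269]
[ 443.4974321  -413.97583386   31.16506236]
```

Emit:
send_rows:
  deltas: [0, -40, -20, 0, 0, 0, -1, 0, -40, -20, 0, 0, 0, -1, 48, -2, 0, 0, 0, -0.09, -1, 48, -2, 0, 0, 0, -0.09, -1, 48, -2, 0, 0, 0, -0.09, -1, 48, -2, 0, 0, 0, -0.09, -1, 48, -2, 0, 0, 0, -0.09, -1, 48, -2, 0, 0, 0, -0.09, -1, 48, -2, 0, 0, 0, -0.09, -1, 48, -2, 0, 0, 0, -0.09, -1, 48, -2, 0, 0, 0, -0.09, -1, 48, -2, 0, 0, 0, -0.09, -1]

```text
time_s: 1.3
tcp_pos: [0.4936, -0.1845, 0.2708]
tcp_rot: [[0.368, 0.93, -0.0], [0.93, -0.368, 0.0], [-0.0, -0.0, -1.0]]
contact_force: [1.9, -0.5, 0.1]
opening: 0.0001
grip_force: 0.0
```

Emit:
send_rows:
  deltas: [48, -2, 0, 0, 0, -0.09, -1, 48, -2, 0, 0, 0, -0.09, -1, 48, -2, 0, 0, 0, -0.09, -1, 48, -2, 0, 0, 0, -0.09, -1, 48, -2, 0, 0, 0, -0.09, -1, 48, -2, 0, 0, 0, -0.09, -1, 48, -2, 0, 0, 0, -0.09, -1, 48, -2, 0, 0, 0, -0.09, -1, 48, -2, 0, 0, 0, -0.09, -1, 48, -2, 0, 0, 0, -0.09, -1, 48, -2, 0, 0, 0, -0.09, -1, 48, -2, 0, 0, 0, -0.09, -1, 0, 0, 0, 0, 0, 0, -1, 0, 0, 0, 0, 0, 0, -1]

```text
time_s: 2.7
tcp_pos: [0.4068, 0.3567, 0.2709]
tcp_rot: [[-0.645, 0.764, -0.0], [0.764, 0.645, -0.001], [-0.001, -0.001, -1.0]]
contact_force: [-0.5, -0.2, -0.3]
opening: 0.0002
grip_force: 0.0
```

```bash
cat > go.py <<'E'
import sys
from h import *
o=get_obs();R=o["tcp_rot"];print(o["time_s"],o["tcp_pos"],o["contact_force"])
p=np.array([float(a) for a in sys.argv[1:4]]);print((R.T@(p-o["tcp_pos"])*1000).round(1))
E
python3 go.py .494 .4215 .08
```

```text
2.7 [0.4068198  0.35669457 0.27092343] [-0.54290188 -0.20653694 -0.33378225]
[ -6.6 108.6 190.8]
```

Emit:
send_rows:
  deltas: [0, 0, 40, 0, 0, 0, -1, 0, 0, 40, 0, 0, 0, -1, 0, 0, 40, 0, 0, 0, -1, -2, 20, 30, 0, 0, 0, -1, -2, 25, 0, 0, 0, 0, -1, -2, 25, 0, 0, 0, 0, -1, 0, 20, 0, 0, 0, 0, -1, 0, 18, 15, 0, 0, 0, -1, 0, 0, 15, 0, 0, 0, -1, 0, 0, 10, 0, 0, 0, -1, 0, 0, 0, 0, 0, 0, -1, 0, 0, 0, 0, 0, 0, -1]

```text
time_s: 3.9
tcp_pos: [0.4936, 0.4199, 0.0811]
tcp_rot: [[-0.643, 0.766, -0.001], [0.766, 0.643, -0.001], [-0.0, -0.001, -1.0]]
contact_force: [0.6, -0.7, -0.4]
opening: 0.0003
grip_force: 0.0
```

```bash
python3 go.py .494 .4215 .055
python3 - <<'E'
from h import *
s=snap("scene","s1");t=snap("top","t1")
a=s["frame"][270:400,120:300];b=t["frame"][180:300,130:290]
cv2.imwrite("pics/c1.png",np.hstack([cv2.resize(a,(400,300)),cv2.resize(b,(400,300))])[:,:,::-1])
E
```

```text
3.9 [0.49362193 0.41992314 0.08112165] [ 0.58468727 -0.69199579 -0.35152298]
[ 1.   1.3 26.1]
```

View pics/c1.png

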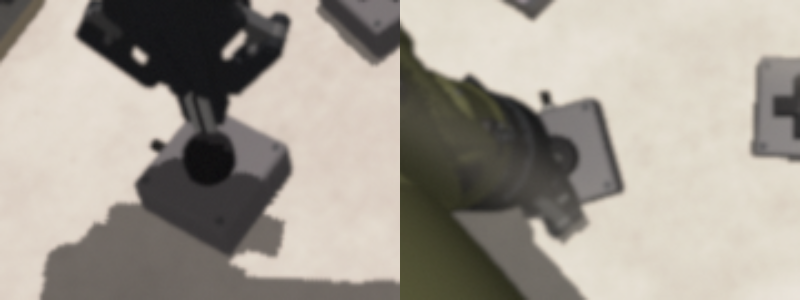

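The left crop shows the fingertips at about (208,132), just above the round key at (208,160), so they're aligned. I'll press gently.

Emit:
send_rows:
  deltas: [0, 1, 10, 0, 0, 0, -1, 0, 0, 10, 0, 0, 0, -1, 0, 0, 5, 0, 0, 0, -1, 0, 0, 3, 0, 0, 0, -1, 0, 0, 2, 0, 0, 0, -1, 0, 0, 2, 0, 0, 0, -1, 0, 0, 2, 0, 0, 0, -1, 0, 0, 1, 0, 0, 0, -1, 0, 0, 0, 0, 0, 0, -1]

```text
time_s: 4.9
tcp_pos: [0.495, 0.4217, 0.0465]
tcp_rot: [[-0.643, 0.765, 0.0], [0.765, 0.643, 0.0], [0.0, 0.0, -1.0]]
contact_force: [-0.2, 0.4, 1.5]
opening: 0.0001
grip_force: 0.7
```

Emit:
send_rows:
  deltas: [0, 0, 1.5, 0, 0, 0, -1, 0, 0, 1.5, 0, 0, 0, -1, 0, 0, 1.5, 0, 0, 0, -1, 0, 0, 1, 0, 0, 0, -1]

```text
time_s: 5.3
tcp_pos: [0.495, 0.4217, 0.0407]
tcp_rot: [[-0.643, 0.765, 0.0], [0.765, 0.643, 0.0], [0.0, 0.0, -1.0]]
contact_force: [-0.5, -1.0, 3.6]
opening: -0.0001
grip_force: 1.4
```

Emit:
send_rows:
  deltas: [0, 0, 0.8, 0, 0, 0, -1, 0, 0, 0.5, 0, 0, 0, -1, 0, 0, 0, 0, 0, 0, -1]

```text
time_s: 5.6
tcp_pos: [0.495, 0.4217, 0.0394]
tcp_rot: [[-0.643, 0.766, 0.0], [0.766, 0.643, 0.0], [0.0, 0.0, -1.0]]
contact_force: [-0.0, -0.2, 1.9]
opening: 0.0002
grip_force: 0.8
```

Emit:
send_rows:
  deltas: [0, 0, -20, 0, 0, 0, -1, 0, 0, -25, 0, 0, 0, -1, 0, -45, -20, 0, 0, 0, -1, 0, -45, -25, 0, 0, 0, -1, 0, -45, -15, 0, 0, 0, -1, -46, -3, 0, 0, 0, 0.09, -1, -46, -3, 0, 0, 0, 0.09, -1, -46, -3, 0, 0, 0, 0.09, -1, -46, -3, 0, 0, 0, 0.09, -1, -46, -3, 0, 0, 0, 0.09, -1, -46, -3, 0, 0, 0, 0.09, -1, -46, -3, 0, 0, 0, 0.09, -1, -46, -3, 0, 0, 0, 0.09, -1, -35, -3, 0, 0, 0, 0.09, -1, 0, 0, 0, 0, 0, 0, -1, 0, 0, 0, 0, 0, 0, -1]

```text
time_s: 7.2
tcp_pos: [0.5019, -0.0427, 0.1436]
tcp_rot: [[0.112, 0.994, -0.0], [0.994, -0.112, 0.0], [0.0, -0.0, -1.0]]
contact_force: [0.4, 0.4, -0.4]
opening: 0.0
grip_force: 0.0
```

```bash
python3 go.py .482 -.054 .08
python3 - <<'E'
from h import *
t=snap("top","t2");s=snap("scene","s2")
cv2.imwrite("pics/c2.png",np.hstack([cv2.resize(s["frame"][290:390,150:280],(390,300)),cv2.resize(t["frame"][200:290,140:257],(390,300))])[:,:,::-1])
E
```

```text
7.2 [ 0.50192066 -0.0426763   0.14363951] [ 0.43049748  0.41820881 -0.41353781]
[-13.5 -18.5  63.6]
```

View pics/c2.png

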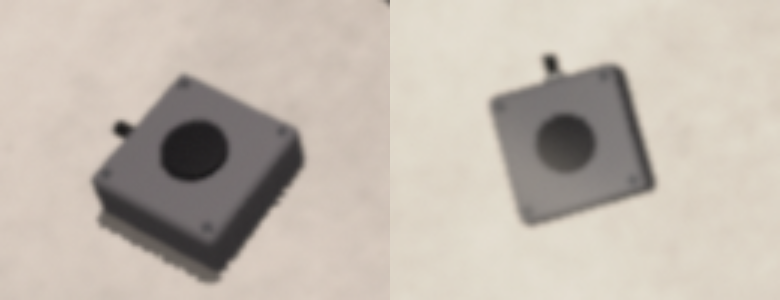

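The round key is now nearly flush (left crop, (195,150)) and its box hasn't moved. Next is the bar.

Emit:
send_rows:
  deltas: [-7, -9, 30, 0, 0, 0, -1, -6, -9, 30, 0, 0, 0, -1, 0, 0, 10, 0, 0, 0, -1, 0, 0, 10, 0, 0, 0, -1, 0, 0, 5, 0, 0, 0, -1, 0, 0, 3, 0, 0, 0, -1, 0, 0, 2, 0, 0, 0, -1, 0, 0, 2, 0, 0, 0, -1, 0, 0, 2, 0, 0, 0, -1]

```text
time_s: 8.2
tcp_pos: [0.4832, -0.0531, 0.0501]
tcp_rot: [[0.111, 0.994, 0.001], [0.994, -0.111, -0.0], [0.0, 0.001, -1.0]]
contact_force: [-0.3, -0.2, -1.0]
opening: -0.0001
grip_force: 0.0
```

Emit:
send_rows:
  deltas: [0, 0, 2, 0, 0, 0, -1, 0, 0, 1.5, 0, 0, 0, -1, 0, 0, 1.5, 0, 0, 0, -1, 0, 0, 1.5, 0, 0, 0, -1, 0, 0, 0, 0, 0, 0, -1]

```text
time_s: 8.7
tcp_pos: [0.483, -0.0531, 0.0432]
tcp_rot: [[0.111, 0.994, 0.001], [0.994, -0.111, -0.0], [-0.0, 0.001, -1.0]]
contact_force: [1.2, -0.4, 1.8]
opening: -0.0001
grip_force: 0.5
```

Emit:
send_rows:
  deltas: [0, 0, 1.5, 0, 0, 0, -1, 0, 0, 1.3, 0, 0, 0, -1, 0, 0, 1, 0, 0, 0, -1, 0, 0, 0, 0, 0, 0, -1]

```text
time_s: 9.1
tcp_pos: [0.4828, -0.053, 0.0394]
tcp_rot: [[0.111, 0.994, 0.0], [0.994, -0.111, -0.0], [-0.0, 0.0, -1.0]]
contact_force: [1.1, 0.5, 1.3]
opening: 0.0003
grip_force: 0.7
```

Emit:
send_rows:
  deltas: [0, 0, -20, 0, 0, 0, -1, 0, 0, -25, 0, 0, 0, -1, 0, 0, -25, 0, 0, 0, -1, 40, 0, 0, 0, 0, -0.09, -1, 45, 0, 0, 0, 0, -0.09, -1, 45, 0, 0, 0, 0, -0.09, -1, 35, 0, 0, 0, 0, -0.05, -1, 0, 0, 0, 0, 0, 0, -1, 0, 0, 0, 0, 0, 0, -1]

```text
time_s: 10.0
tcp_pos: [0.4785, 0.1115, 0.109]
tcp_rot: [[-0.209, 0.978, -0.001], [0.978, 0.209, -0.001], [-0.0, -0.002, -1.0]]
contact_force: [-0.8, -1.1, 0.1]
opening: 0.0001
grip_force: 0.0
```

```bash
python3 go.py .512 .109 .08
python3 - <<'E'
from h import *
t=snap("top","t3");s=snap("scene","s3")
cv2.imwrite("pics/c3.png",np.hstack([cv2.resize(s["frame"][160:260,330:460],(390,300)),cv2.resize(t["frame"][200:290,390:507],(390,300))])[:,:,::-1])
E
```

```text
10.0 [0.47850512 0.11148161 0.10895528] [-0.7924765  -1.11815212  0.13462391]
[-9.4 32.3 28.9]
```

View pics/c3.png

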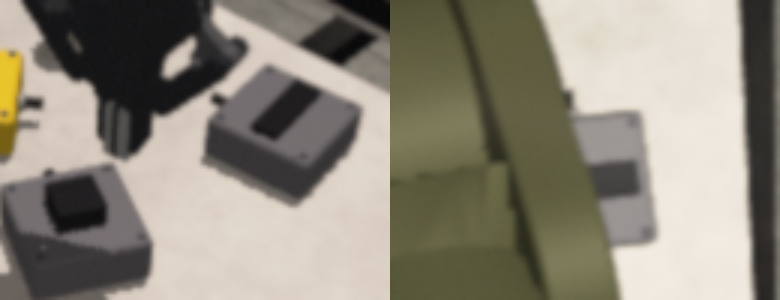

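The bar key is down (left crop, (287,110)) and the square key is still up (75,205). Now the square key.

Emit:
send_rows:
  deltas: [-5, 16, 10, 0, 0, 0, -1, -4, 16, 14, 0, 0, 0, -1, 0, 0, 10, 0, 0, 0, -1, 0, 0, 10, 0, 0, 0, -1, 0, 0, 5, 0, 0, 0, -1, 0, 0, 4, 0, 0, 0, -1, 0, 0, 2, 0, 0, 0, -1, 0, 0, 2, 0, 0, 0, -1, 0, 0, 2, 0, 0, 0, -1]

```text
time_s: 11.0
tcp_pos: [0.5128, 0.1092, 0.0508]
tcp_rot: [[-0.208, 0.978, 0.001], [0.978, 0.208, 0.0], [-0.0, 0.001, -1.0]]
contact_force: [0.6, 0.1, 0.4]
opening: -0.0
grip_force: 0.0
```

Emit:
send_rows:
  deltas: [0, 0, 2, 0, 0, 0, -1, 0, 0, 1.5, 0, 0, 0, -1, 0, 0, 1.5, 0, 0, 0, -1, 0, 0, 1.5, 0, 0, 0, -1, 0, 0, 0, 0, 0, 0, -1]

```text
time_s: 11.5
tcp_pos: [0.5128, 0.1091, 0.0439]
tcp_rot: [[-0.207, 0.978, 0.0], [0.978, 0.207, 0.0], [0.0, 0.0, -1.0]]
contact_force: [0.0, -0.2, 1.0]
opening: 0.0002
grip_force: 0.3
```

Emit:
send_rows:
  deltas: [0, 0, 1.5, 0, 0, 0, -1, 0, 0, 1.5, 0, 0, 0, -1, 0, 0, 1.4, 0, 0, 0, -1, 0, 0, 0, 0, 0, 0, -1]

```text
time_s: 11.9
tcp_pos: [0.5126, 0.109, 0.0394]
tcp_rot: [[-0.207, 0.978, 0.0], [0.978, 0.207, -0.0], [-0.0, 0.0, -1.0]]
contact_force: [0.1, 0.3, 0.7]
opening: -0.0002
grip_force: 0.4
```

Emit:
send_rows:
  deltas: [0, 0, -20, 0, 0, 0, -1, 0, 0, -25, 0, 0, 0, -1, 0, 0, -40, 0, 0, 0, -1, 0, -40, -40, 0, 0, 0, -1, -45, -40, -40, 0, 0, 0, -1, -45, 0, 0, 0, 0, 0.09, -1, -45, 0, 0, 0, 0, 0.09, -1, -45, 0, 0, 0, 0, 0.09, -1, -45, 0, 0, 0, 0, 0.09, -1, -45, 0, 0, 0, 0, 0.09, -1, -45, 0, 0, 0, 0, 0.09, -1, -45, 0, 0, 0, 0, 0.09, -1, 0, 0, 0, 0, 0, 0, -1, 0, 0, 0, 0, 0, 0, -1]

```text
time_s: 13.3
tcp_pos: [0.4376, -0.2445, 0.1871]
tcp_rot: [[0.411, 0.912, -0.001], [0.912, -0.411, 0.001], [0.0, -0.001, -1.0]]
contact_force: [-0.7, 0.6, -0.4]
opening: 0.0001
grip_force: 0.0
```

Run:
```python
from h import *
t=snap("top","t4");s=snap("scene","s4")
cv2.imwrite("pics/c4.png",np.hstack([cv2.resize(s["frame"][150:400,170:470],(400,333)),cv2.resize(t["frame"][130:330,160:400],(400,333))])[:,:,::-1])
```

```text
(no output)
```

View pics/c4.png

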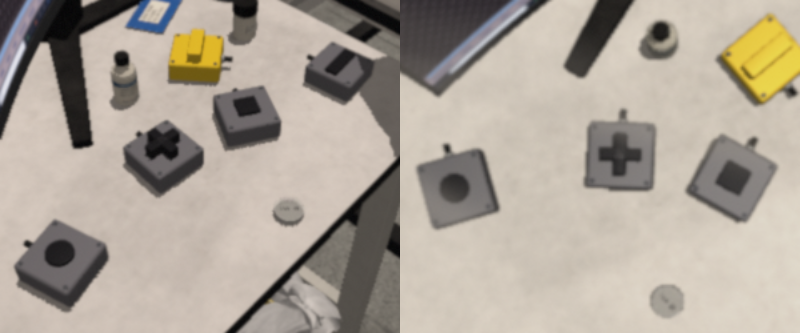

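The left crop shows the round (60,253), square (247,105) and bar (345,62) keys down and the plus key (163,143) still up. Nothing has moved and the arm is clear, so I'm handing in.

```bash
python3 -c "from cell import close_job; print(close_job())"
```

```text
the job is handed in; nothing more can be done
None
```

I pressed the round, bar and square keys in that order, each about 10 mm down, and the final pictures show all three down, the plus key up and nothing moved. The job is handed in, but the hand-in call returned no verdict.

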